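Click the sliding bookend home

ROBOT

A 7-joint arm with a two-finger parallel gripper is mounted at the origin on a cart in front of the work surface, level with it; the furniture and walls round the work are solid. World frame = base frame: x ahead of the robot, y to its left, z up, the work surface at z = 0. Lengths are in mm, angles in rad, forces in N, time in s.
With the tool pointing down it reaches from about 350 to 900 mm from the base axis. Payload 8.1 kg.
Tool frame: the origin (TCP) lies at the very end of the fingers, on their centre line; the grasp point (between the pads) lies 19 mm behind it; z points along the fingers, y is the line along which they close (so a half turn about z gives the same grasp; the last joint's range is limited). The gripper opens to 85 mm and grips with 20 to 120 N. Pads are 22 mm wide; open, the fingers measure 114 mm over their backs; the gripper's body (76 mm by 85 mm) begins 54 mm behind the grasp point. The pads swing forward as they close: fully open they stand 13 mm farther back than shut.
Start: joints at [-1.36, 0.434, 0.025, 1.573, -0.012, 1.134, -0.075], TCP at [192.949, 594.485, 231.323] pointing down, gripper open.
Joint ranges: [-2.62, 2.62], [-0.44, 2.09], [-1.27, 1.32], [0.08, 2.57], [-1.32, 4.46], [0.12, 2], [-2.74, 2.74]. Speed limits (rad/s): [2.22, 2.22, 3.01, 3.01, 3.14, 3.14, 3.14].

INTERFACE

Orientations are given as a rotation vector (axis times angle).
In Python, from station import arm, eyes gives the robot as it stands.
- The arm moves only by the tool send_rows, never from a script. Its argument "steps" is one flat list of numbers, 5 for each row, row after row: the opening, from 0 (shut) to 1 (fully open), then the shift along the tool's x, y, z in cm, then the turn about the tool's z in rad. In form: [grip, dx, dy, dz, roll, grip, dx, dy, dz, roll, ...]. A call has 1 to 12 rows; each row shifts and turns the commanded pose from where the row before left it, along the tool's axes as they then stand; what a row does not reach is not made up. A row lasts 1/8 s, in which the tool goes at most 62.5 mm and 10.7 degrees, less where a joint would pass 70% of its speed; a pose out of reach is approached as far as the arm can. A call is refused whole if a number of a shift passes 6.25 or a number of a turn 0.188, either way. A call with a gripper value outside its range is refused whole. The fingers move at their own pace and stop on an object; "force" is the grip in N (left out, the last holds). Time passes only in rows, so rows that do not move let the fingers close. It gives the time, the measured TCP pose, the force, the opening and the grip force at its end, in the units of the state.
- arm.get_obs(): the state, without advancing time (a new reading comes with each control period).
- eyes.read_camera(name): name is "scene" or "side" or "wrist"; returns a dict with "pixels" (384x512x3 uint8, red, green, blue), "fx", "fy", "cx", "cy" (pixels), "rvec" (rotation vector, rad) and "tvec" (3), from world to camera coordinates, as OpenCV has them. Camera axes: x right, y down, z forward; pixel columns grow to the right and rows downward; lengths in mm; the calibration is good to about 2 mm. A picture is of the moment at which its call begins. There is no depth.
- arm.finish_job(): hands the job in; it is judged then, once.
The state is a dict: "time_s": time; "joint_pos": joint angles; "qd": joint speeds; "effort": joint torques, N m; "tcp_pos": TCP position; "orientation": TCP orientation; "contact_force": force on the tool from outside, world axes, zero at the start; "wrist_torque": the same for the moment, N m; "finger_gap": finger opening in mm; "finger_force": force on a finger pad.
Only numpy, scipy, OpenCV 4.12 (cv2) and the standard library are available. Lean on these libraries where they do the work, as an engineer would, in place of code of your own. Each camera call takes 0.05 s, during which the arm holds its last target. There are 200 camera calls.

TASK

The last book (blue cover, red spine) in the wooden counter-top rack has slumped. With closed fingertips push the rack's sliding end along its notched rail toward the books until its spring pin drops into the first notch, which stands the slumped book up again; stop there, because pushed on past the notch it would jam the row. Only push on the sliding end: do not handle the books or the pin, leave the other things on the table where they are, and finish with the hand clear.

Things in the scene. Friction and masses are not known exactly. Their poses are not given: they have to be found in the camera images.
- rack: light-wood counter-top book rack, fixed to the table. Origin on the table under the middle of its base board, z up; y runs along the rack from the sliding end (-y) to the fixed end panel (+y), x to the back. Base board: x -89 to +73 mm, y -172 to +172, top 14 mm above the table. Books stand on it at x -53 to +69, against the panel's inner face at y = +147; panel top 164 mm.
- rail: aluminium rail 10 mm wide along the rack's front edge at rack x = -78 mm, fixed to the rack; origin and axes as the rack's. Its plain top is 28 mm above the table; three V notches at y = 0, +55 and +110 mm, each behind a ridge 2 mm high; far (+y) side of the V a lip 1 mm high. The first notch is the one at y = 0.
- slider (a joint): travel (m) of the sliding end along rack +y, toward the books. Starts at 0 to 0.045; in the first notch 0.080. Drag 2 to 3 N (1 to 2 N more once it pushes the book); from 18 mm before the notch it rises to 5 to 8 N on the ridge, then falls to nothing and it jumps the last 6 mm into the notch by itself. Leaving the notch takes about 15 N; beyond 0.087 it is past the notch.
- push_face (a point): centre of the push face: black rubber pad on the outer (-y) end of the sliding end's low wooden sled, 92 mm wide (rack x), 26 mm high, centre 32 mm above the table, facing rack -y; it moves with the sliding end. The sled is 100 mm wide, its top 49 mm above the table; the upright board that meets the books (top 155 mm) stands 100 to 112 mm ahead of the face in +y.
- notch (a point): middle of the first notch of the rail, where the pin has to drop in; at the height of the rail's plain top, 28 mm. Rack x = -78, y = 0.
- pin (a joint): spring pin of the sliding end, riding on the rail with a small steel roller at its foot: value in m, 0 to +0.001 on the plain rail, about -0.0015 on a ridge, about +0.005 when it has dropped into the notch.
- knob: brass knob 20 mm across on top of the vertical steel spring pin, 70 mm ahead of the push face in the rack's +y, at rack x = -78 mm; sinks with the pin. Origin at the pin's lower tip (28 mm above the table on plain rail), z up; the knob reaches from 36 to 55 mm above it.
- bookend: the sliding end itself (low sled, brace and upright board). Origin at the foot of the upright board on the books' side, 15 mm above the table; axes as the rack's.
- yellow_book_0: yellow hardback, 18x121x175 mm, spine to the rack's front, upright next to the fixed end panel. Origin at the centre of its underside, x across its thickness, z up along its height.
- yellow_book_1: second yellow hardback, same size and axes, upright
- yellow_book_2: third yellow hardback, same size and axes, upright
- blue_book_0: blue hardback with a red spine, 22x101x165 mm, upright; axes as the yellow ones
- blue_book_1: last blue hardback, also with a red spine, 22x101x165 mm, same axes; at the start it leans by about 12 degrees, its top against the other blue book and its foot out toward the sliding end; the sliding end pushes its foot in and it stands up by itself
- candle_tin: bystander: candle in a brass tin, 50 mm across, 28 mm high; origin under its centre
- egg_cup: bystander: wooden egg in a glass cup, 42 mm across, 58 mm high; origin under its centre
- flower_box: bystander: small black card box with a flowered lid, 63x71x30 mm; origin under its centre
- card_deck: bystander: flat box of cards with coloured dots, 62x88x14 mm; origin under its centre
- pebble_bowl: bystander: small glass bowl of pebbles, 90 mm across, 70 mm high; origin under its centre

How it is judged (in metres and radians):
On the way:
1. the fingers push the sliding end up to the notch (contact force between the fingers and bookend above 0.3 N and value of joint slider between 0.055 and 0.078 m).
At the end, for the whole second after the job is handed in: the sliding end rests in the first notch (travel 0.080 +- 0.0035 m) with its pin dropped in (more than 2.5 mm below the plain rail), and all five books stand still and upright in the rack, within 0.08 rad (value of joint slider between 0.0765 and 0.0835 m and value of joint pin above 0.0025 m and linear speed of bookend below 0.01 m/s and angle between each of yellow_book_0, yellow_book_1, yellow_book_2, blue_book_0, blue_book_1's own z axis and vertical below 0.08 rad and linear speed of each of yellow_book_0, yellow_book_1, yellow_book_2, blue_book_0, blue_book_1 below 0.02 m/s); the robot touches nothing.
It fails at once if the sliding end is pushed on past the first notch (travel over 0.087 m) (value of joint slider above 0.087 m).
It fails at once if the pin is handled by the robot (contact force between any of the fingers, the arm and knob above 1.5 N).
It fails at once if a book is handled by the robot (contact force between any of the fingers, the arm and yellow_book_0 above 1.5 N or contact force between any of the fingers, the arm and yellow_book_1 above 1.5 N or contact force between any of the fingers, the arm and yellow_book_2 above 1.5 N or contact force between any of the fingers, the arm and blue_book_0 above 1.5 N or contact force between any of the fingers, the arm and blue_book_1 above 1.5 N).
It fails at once if a book is lifted or carried out of the rack (height (world z) of any of yellow_book_0, yellow_book_1, yellow_book_2, blue_book_0, blue_book_1 above 0.035 m or height (world z) of any of yellow_book_0, yellow_book_1, yellow_book_2, blue_book_0, blue_book_1 below 0.004 m).
It fails at once if a bystander is moved more than 20 mm or lifted (distance of any of candle_tin, egg_cup, flower_box, card_deck, pebble_bowl from where it was at the start of the episode above 0.02 m).
It also fails if it takes over 43 s, if anything falls off the work surface, if the arm or the gripper's body presses on something with over 40 N, if the wrist force passes 120 N, or if a joint passes its speed limit or range.

## Working session

There is one attempt and no reset: what is moved stays moved. The work goes in short steps, Python scripts to look and compute and a tool call to move; the robot and the scene stay as the last step left them, time stands still between calls to the robot, and variables do not carry over. Pictures are saved under pics/ and viewed, at most 10 in all, crops included, and the job is handed in when it is done.

Besides the shell and the picture viewer there is one more tool, called as name(argument=value, ...), one argument or row to a line, values as JSON. send_rows: Moves the arm, as the interface text tells. Its arguments: {"type":"object","properties":{"steps":{"type":"array","items":{"type":"number"}},"force":{"type":"number"}},"required":["steps"]}

```bash
mkdir -p pics; cat > h.py <<'E'
import numpy as np,cv2
from station import arm,eyes
def cam(n,f=None):
    c=eyes.read_camera(n)
    if f: cv2.imwrite('pics/'+f,c['pixels'][:,:,::-1])
    return c
def ray(c,u,v,z):
    R=cv2.Rodrigues(np.array(c['rvec'],float))[0];t=np.array(c['tvec'],float)
    d=R.T@np.array([(u-c['cx'])/c['fx'],(v-c['cy'])/c['fy'],1]);o=-R.T@t
    return o+d*(z-o[2])/d[2]
def proj(c,P):
    K=np.array([[c['fx'],0,c['cx']],[0,c['fy'],c['cy']],[0,0,1.]])
    return cv2.projectPoints(np.array(P,float).reshape(-1,3),np.array(c['rvec'],float),np.array(c['tvec'],float),K,None)[0][:,0]
E
python3 - <<'E'
from h import *
import pickle
a={n:cam(n) for n in('scene','side')}
pickle.dump(a,open('c0.pkl','wb'))
for n in a: cv2.imwrite(f'pics/{n}0.png',cv2.resize(a[n]['pixels'][:,:,::-1],(800,600),interpolation=cv2.INTER_CUBIC))
o=arm.get_obs();print(o['tcp_pos'],o['orientation'],o['time_s'],o['contact_force'])
E
```

```text
[192.81753603 594.05456603 230.58519026] [-4.90924265e-01 -3.10290679e+00  2.22597028e-03] 0.1 [-1.11053398 -0.77972176 -0.33512554]
```

View pics/scene0.png

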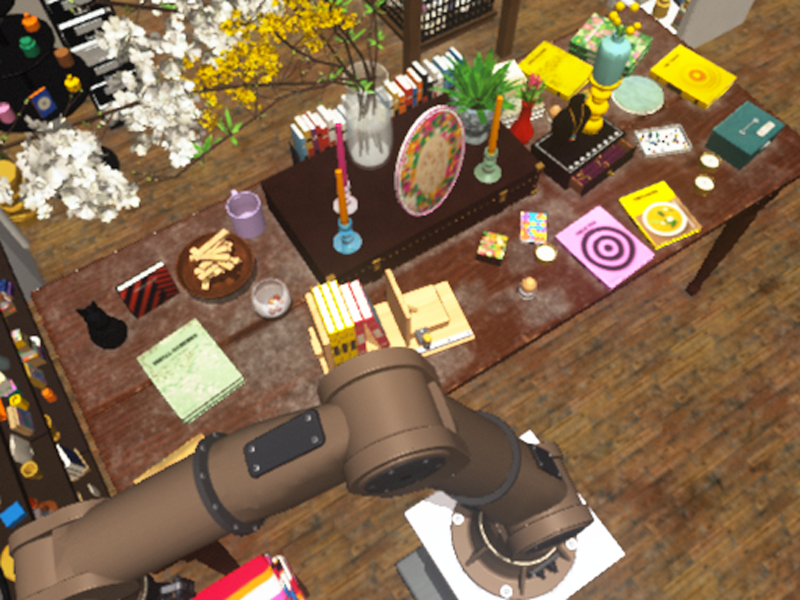

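View pics/side0.png

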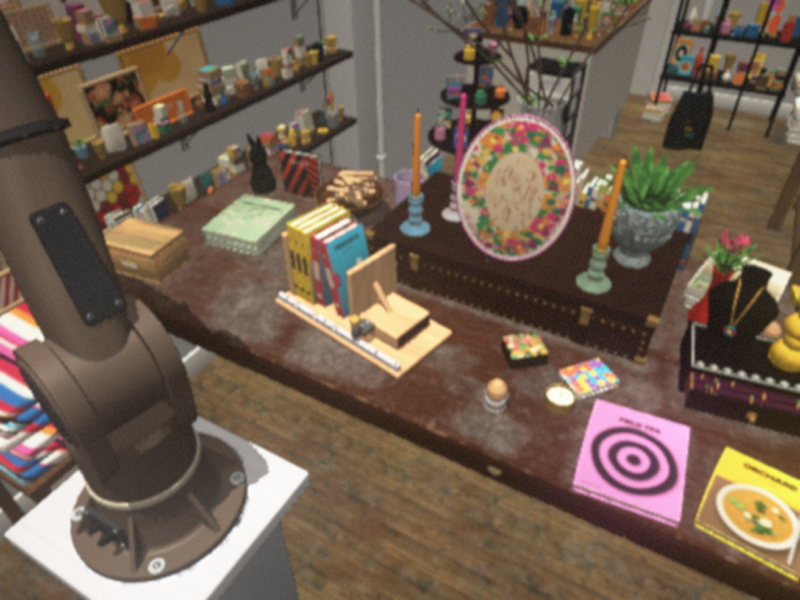

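The side view shows the rack at about (275–450, 230–370), with the sliding end on the right and the push face dark at about (405,335). The bystanders stand to its right, at about (480–620, 340–410). I'll enlarge both views of the rack.

```bash
python3 - <<'E'
from h import *
import pickle
a=pickle.load(open('c0.pkl','rb'))
s=a['side']['pixels'][125:275,170:370,::-1]; cv2.imwrite('pics/s1.png',cv2.resize(s,None,fx=4,fy=4,interpolation=cv2.INTER_CUBIC))
s=a['scene']['pixels'][165:255,190:310,::-1]; cv2.imwrite('pics/c1.png',cv2.resize(s,None,fx=6,fy=6,interpolation=cv2.INTER_CUBIC))
E
```

```text
(no output)
```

View pics/s1.png

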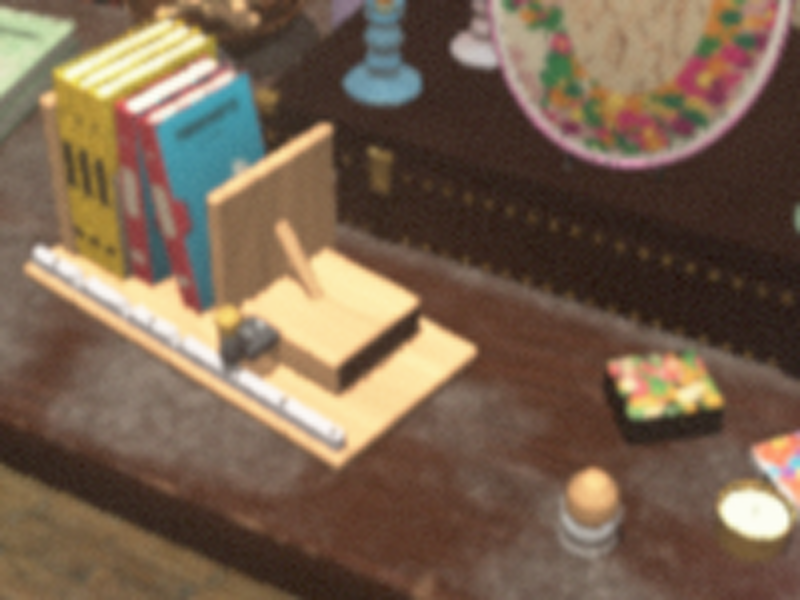

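View pics/c1.png

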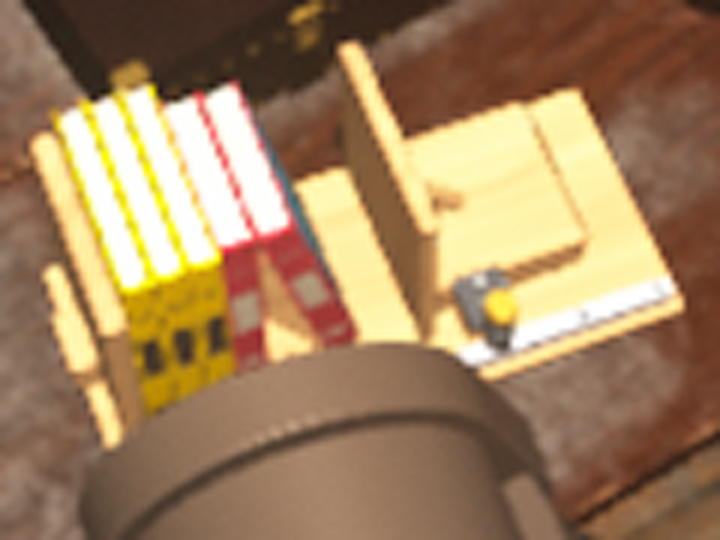

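The side crop shows the base corners at (340,456), (476,349) and (27,265). The sled's top end edge runs from (340,365) to (420,300). The scene crop shows base corners at (577,90) and (683,297), and the sled edge from (527,103) to (585,243). I'll fit the pose to these.

```bash
python3 - <<'E'
from h import *
import pickle
from scipy.optimize import least_squares
a=pickle.load(open('c0.pkl','rb'))
S=lambda u,v:(u/4+170-.4,v/4+125-.4); C=lambda u,v:(u/6+190-.4,v/6+165-.4)
B=[('side',S(340,456),(-89,-172,14)),('side',S(476,349),(73,-172,14)),('side',S(27,265),(-89,172,14)),
('scene',C(577,90),(73,-172,14)),('scene',C(683,297),(-89,-172,14))]
L=[('side',S(340,365),-50,0,49),('side',S(420,300),50,0,49),('scene',C(527,103),50,0,49),('scene',C(585,243),-50,0,49)]
K=[('side',S(229,315),-78,70,83),('scene',C(502,302),-78,70,83)]
def W(p,q):
    c,s=np.cos(p[2]),np.sin(p[2]);return [p[0]+c*q[0]-s*q[1],p[1]+s*q[0]+c*q[1],q[2]]
def res(p):
    r=[]
    for n,uv,q in B:r.append(proj(a[n],W(p,q))[0]-uv)
    for n,uv,x,y,z in L:r.append(proj(a[n],W(p,(p[4]+x,p[3]+y,z)))[0]-uv)
    for n,uv,x,y,z in K:r.append(proj(a[n],W(p,(x,p[3]+y,z)))[0]-uv)
    return np.concatenate(r)
best=min((least_squares(res,[550,100,y0,-140,0]) for y0 in(-1.5,0,1.5,3)),key=lambda r:r.cost)
p=best.x;print(p,np.round(best.fun.reshape(-1,2),1))
np.save('p.npy',p)
print('face',W(p,(p[4],p[3],32)),'notchface',W(p,(p[4],p[3]+0,32)))
print('notch',W(p,(-78,0,28)),'travel ~', p[3]+70+80,'face',p[4])
for n,u,v,z in(('egg',588,535,10),('egg',592,478,55),('flower',662,375,30),('candle',755,510,28)):print(n,ray(a['side'],*S(u,v),z))
o=arm.get_obs();print(cv2.Rodrigues(o['orientation'])[0].round(3))
E
```

```text
[ 5.06606493e+02 -3.25767880e+01 -2.03268578e-01 -1.29543313e+02
  4.91395719e+00] [[-0.4  1.9]
 [ 0.9 -0.3]
 [-0.8  0. ]
 [-0.6 -1.1]
 [-0.3  1.1]
 [-1.4  0.7]
 [ 0.6  0.2]
 [-0.7 -0.6]
 [ 0.6 -0.9]
 [ 0.2 -0.5]
 [-0.3 -0.7]]
face [np.float64(485.26815475971034), np.float64(-160.4450488250864), 32] notchface [np.float64(485.26815475971034), np.float64(-160.4450488250864), 32]
notch [np.float64(430.21235912328706), np.float64(-16.8307963579296), 28] travel ~ 20.45668736741382 face 4.913957190788386
egg [ 412.1904144  -359.91740666   10.        ]
egg [ 420.03428155 -355.0396652    55.        ]
flower [ 564.69426905 -352.42234484   30.        ]
candle [ 471.07672107 -452.87748413   28.        ]
[[-0.951  0.309 -0.   ]
 [ 0.309  0.951 -0.001]
 [-0.    -0.001 -1.   ]]
```

The fit puts the push face at about (485,-160), facing rack -y, with the rack yawed -0.203 rad and travel at about 20 mm. Next I close the fingers, rise and turn the tool so its x lies along rack +y.

send_rows(
  steps=[0,0,0,-2.5,0.162,0,0,0,-2.5,0.162,0,0,0,-1,0.162,0,0,0,0,0.162,0,0,0,0,0.162,0,0,0,0,0.162,0,0,0,0,0.162,0,0,0,0,0.162,0,0,0,0,0.162,0,0,0,0,0],
)

```text
time_s: 1.35
tcp_pos: [192.7, 594.3, 290.9]
orientation: [2.431, 1.988, -0.001]
contact_force: [0.2, -0.8, 1.3]
finger_gap: 0.2
finger_force: 0.0
```

send_rows(
  steps=[0,-3,5,0,0,0,-3,5,0,0,0,-3,5,0,0,0,-3,5,0,0,0,-3,5,0,0,0,-3,5,0,0,0,-4,1,0,0,0,-4,1,0,0,0,-4,1,0,0,0,-4,1,0,0],
)

```text
time_s: 2.6
tcp_pos: [458.1, 192.0, 291.3]
orientation: [2.429, 1.993, -0.0]
contact_force: [0.9, -0.7, -0.1]
finger_gap: 0.0
finger_force: 0.0
```

send_rows(
  steps=[0,-4.3,1.1,0,0,0,-4.3,1.1,0,0,0,-4.3,1.1,0,0,0,-4.3,1.1,0,0,0,-4.3,1.1,0,0,0,-4.3,1.1,0,0,0,-4.3,1.1,0,0,0,-4.3,1.1,0,0,0,-3,1,0,0,0,0,0,0,0,0,0,0,0,0],
)

```text
time_s: 3.98
tcp_pos: [479.4, -191.8, 291.0]
orientation: [-2.43, -1.99, 0.0]
contact_force: [0.4, 0.1, -0.3]
finger_gap: -0.2
finger_force: 0.0
```

```bash
python3 - <<'E'
from h import *
import pickle
a={n:cam(n) for n in('wrist','side')};pickle.dump(a,open('c1.pkl','wb'))
w=cv2.resize(a['wrist']['pixels'],(800,600));s=cv2.resize(a['side']['pixels'][100:300,150:350],(600,600))
cv2.imwrite('pics/w1.png',w[:,:,::-1])
o=arm.get_obs();print(o['tcp_pos'],o['orientation'],o['joint_pos'])
E
```

```text
[ 479.6104155  -191.27781051  291.16089208] [-2.42953878e+00 -1.99051606e+00 -4.07012234e-04] [-0.35055297  0.23998558  0.78883269  1.78813485 -0.18335358  1.18915713
  0.29479325]
```

View pics/w1.png

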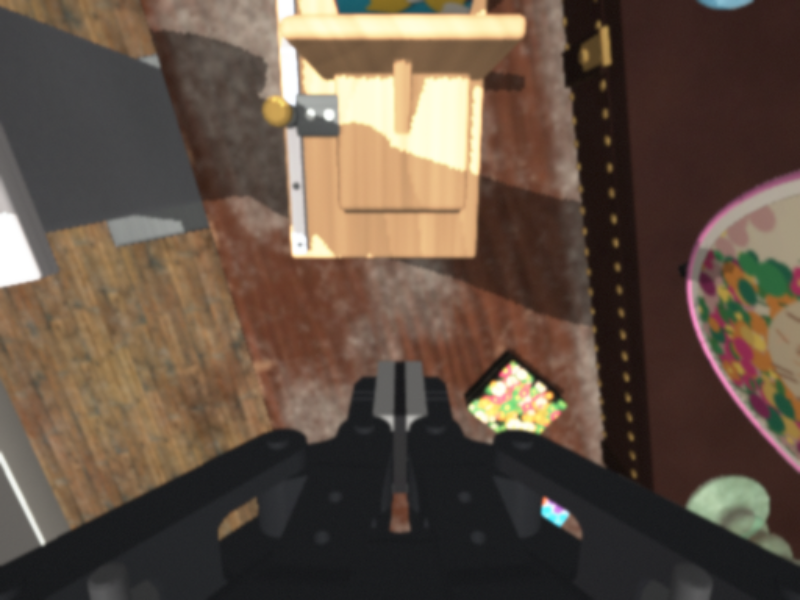

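The wrist view shows the base edge at (292,258)–(477,258), the sled's top end edge at (342,210)–(465,210) and the knob at (278,111). The path to the push face is clear.

```bash
python3 - <<'E'
from h import *
import pickle
a=pickle.load(open('c1.pkl','rb'))['wrist']; f=1.5625
R=lambda u,v,z:ray(a,u/f-.2,v/f-.2,z)
p=np.load('p.npy');c,s=np.cos(p[2]),np.sin(p[2]);M=np.array([[c,-s],[s,c]])
for n,u,v,z in(('b-',292,257,14),('b+',477,257,14),('s-',342,210,49),('s+',465,210,49),('knob',278,109,83),('tcp',400,362,291)):
    P=R(u,v,z);print(n,P.round(1),'rack',(M.T@(P[:2]-p[:2])).round(1))
t=arm.get_obs()['tcp_pos'];print('tcp rack',M.T@(t[:2]-p[:2]))
E
```

```text
b- [ 385.1 -182.8   14. ] rack [ -88.7 -171.6]
b+ [ 543.6 -214.5   14. ] rack [  73.  -170.7]
s- [ 441.8 -149.4   49. ] rack [ -39.9 -127.5]
s+ [ 535.9 -168.2   49. ] rack [  56.1 -126.9]
knob [419.4 -73.2  83. ] rack [-77.2 -57.4]
tcp [ 481.1 -182.2  291. ] rack [   5.2 -151.7]
tcp rack [   5.59696123 -160.8834261 ]
```

send_rows(
  steps=[0,-0.4,0.2,4,0,0,0,0,4,0,0,0,0,4,0,0,0,0,4,0,0,0,0,4,0,0,0,0,3,0,0,0,0,2,0,0,0,0,1.2,0,0,0,0,0,0,0,0,0,0,0],
)

```text
time_s: 5.32
tcp_pos: [481.3, -196.9, 30.0]
orientation: [2.432, 1.987, 0.001]
contact_force: [0.2, 0.0, 0.3]
finger_gap: -0.2
finger_force: 0.0
```

send_rows(
  steps=[0,0.5,0,0,0,0,0.5,0,0,0,0,0.4,0,0,0,0,0.3,0,0,0,0,0.2,0,0,0,0,0.2,0,0,0,0,0,0,0,0],
)

```text
time_s: 6.2
tcp_pos: [484.9, -176.2, 29.3]
orientation: [-2.433, -1.987, -0.0]
contact_force: [1.0, -0.3, 0.4]
finger_gap: -0.3
finger_force: 0.0
```

send_rows(
  steps=[0,0.2,0,0,0,0,0.2,0,0,0,0,0.2,0,0,0,0,0.2,0,0,0],
)

```text
time_s: 6.7
tcp_pos: [486.4, -168.9, 29.3]
orientation: [2.433, 1.986, -0.001]
contact_force: [-0.8, -3.4, -1.2]
finger_gap: -0.1
finger_force: 1.4
```

send_rows(
  steps=[0,0.2,0,0,0,0,0.2,0,0,0,0,0.2,0,0,0],
)

```text
time_s: 7.08
tcp_pos: [487.7, -162.5, 29.3]
orientation: [-2.433, -1.987, -0.0]
contact_force: [-1.5, -2.9, 0.5]
finger_gap: 0.5
finger_force: 1.4
```

Contact has been made, with about 3 N of drag. I'll push on towards the ridge.

send_rows(
  steps=[0,0.25,0,0,0,0,0.25,0,0,0,0,0.25,0,0,0,0,0.25,0,0,0,0,0.25,0,0,0,0,0.25,0,0,0,0,0.25,0,0,0,0,0.25,0,0,0],
)

```text
time_s: 8.07
tcp_pos: [491.6, -142.8, 29.3]
orientation: [-2.433, -1.987, -0.0]
contact_force: [-0.9, -3.3, 0.5]
finger_gap: 0.1
finger_force: 1.5
```

send_rows(
  steps=[0,0.2,0,0,0,0,0.2,0,0,0,0,0.2,0,0,0],
)

```text
time_s: 8.45
tcp_pos: [492.8, -137.1, 29.3]
orientation: [2.433, 1.987, -0.0]
contact_force: [-0.4, -2.4, -0.4]
finger_gap: 0.1
finger_force: 1.9
```

```bash
python3 - <<'E'
from h import *
import pickle
a={n:cam(n) for n in('wrist','side')};pickle.dump(a,open('c2.pkl','wb'))
im=np.hstack([cv2.resize(a['wrist']['pixels'],(400,300)),cv2.resize(a['side']['pixels'][150:225,170:270],(400,300),interpolation=cv2.INTER_CUBIC)])
cv2.imwrite('pics/m2.png',im[:,:,::-1])
p=np.load('p.npy');c,s=np.cos(p[2]),np.sin(p[2]);M=np.array([[c,-s],[s,c]])
o=arm.get_obs();t=o['tcp_pos'];print('tcp rack',M.T@(t[:2]-p[:2]),o['contact_force'])
E
```

```text
tcp rack [   7.58308787 -104.77462048] [-1.68942245 -2.75661509 -0.70595181]
```

View pics/m2.png

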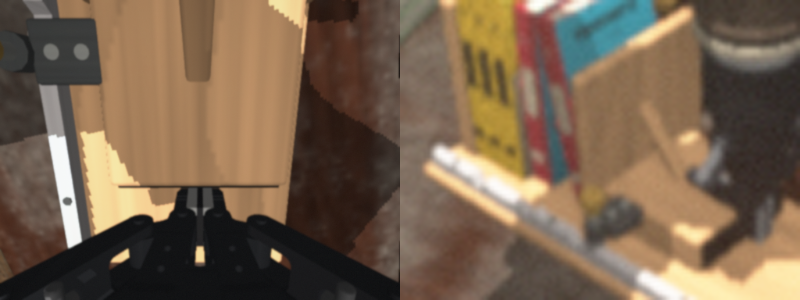

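Contact is firm. The book is not upright yet and the pin is still riding before the notch; I estimate travel at about 56 mm. I'll continue in small steps and watch the force.

send_rows(
  steps=[0,0.2,0,0,0,0,0.2,0,0,0,0,0.2,0,0,0,0,0.2,0,0,0],
)

```text
time_s: 9.05
tcp_pos: [494.2, -130.2, 29.3]
orientation: [2.433, 1.986, -0.001]
contact_force: [-2.7, -6.7, 0.6]
finger_gap: -0.1
finger_force: 3.5
```

send_rows(
  steps=[0,0.15,0,0,0,0,0.15,0,0,0],
)

```text
time_s: 9.3
tcp_pos: [495.0, -126.5, 29.3]
orientation: [2.433, 1.987, -0.0]
contact_force: [-1.8, -3.4, -0.2]
finger_gap: -0.2
finger_force: 2.0
```

send_rows(
  steps=[0,0.15,0,0,0,0,0.15,0,0,0],
)

```text
time_s: 9.55
tcp_pos: [496.0, -122.5, 29.3]
orientation: [-2.432, -1.988, -0.001]
contact_force: [0.7, -0.2, 0.4]
finger_gap: 0.2
finger_force: 0.0
```

The force rose to 7 N and then fell to zero, so the pin has probably jumped into the notch. I'll stop and back off 5 cm to check.

send_rows(
  steps=[0,-0.5,0,0,0,0,-1.5,0,0,0,0,-2,0,0,0,0,-1,0,0,0,0,0,0,-4,0,0,0,0,-5,0,0,0,0,-5,0,0,0,0,-5,0,0,0,0,-5,0,0,0,0,-2,0,0,0,0,0,0,0,0,0,0,0],
)

```text
time_s: 11.05
tcp_pos: [485.0, -172.3, 288.3]
orientation: [-2.432, -1.986, 0.001]
contact_force: [-0.3, 0.3, -0.6]
finger_gap: -0.4
finger_force: 0.0
```

```bash
python3 - <<'E'
from h import *
import pickle
a={n:cam(n) for n in('wrist','side')};pickle.dump(a,open('c3.pkl','wb'))
im=np.hstack([a['wrist']['pixels'][:300,100:400],cv2.resize(a['side']['pixels'][135:235,165:265],(500,500),interpolation=cv2.INTER_CUBIC)[:300]]) if 0 else None
w=cv2.resize(a['wrist']['pixels'][:240,128:368],(400,400));s=cv2.resize(a['side']['pixels'][135:235,165:265],(400,400),interpolation=cv2.INTER_CUBIC)
cv2.imwrite('pics/m3.png',np.hstack([w,s])[:,:,::-1])
o=arm.get_obs();print(o['tcp_pos'],o['contact_force'])
p=np.load('p.npy');c,s=np.cos(p[2]),np.sin(p[2]);M=np.array([[c,-s],[s,c]])
q=[(x,y,z) for x,y,z in((-42,-70,49),(58,-70,49),(-78,0,78),(-78,0,83),(-78,-6,83),(-89,-172,14))]
P=[np.r_[p[:2]+M@np.array(t[:2]),t[2]] for t in q]
print('w',((proj(a['wrist'],P)-[128,0])*400/240).round(0).tolist());print('s',(400+((proj(a['side'],P)-[165,135])*4)*[1,1]).round(0).tolist())
E
```

```text
[ 484.97047734 -172.22272375  288.04963474] [ 0.87019974  0.22729397 -0.84546415]
w [[144.0, 171.0], [286.0, 171.0], [76.0, 52.0], [74.0, 50.0], [74.0, 61.0], [97.0, 299.0]]
s [[695.0, 689.0], [784.0, 625.0], [591.0, 643.0], [591.0, 637.0], [596.0, 641.0], [757.0, 822.0]]
```

View pics/m3.png

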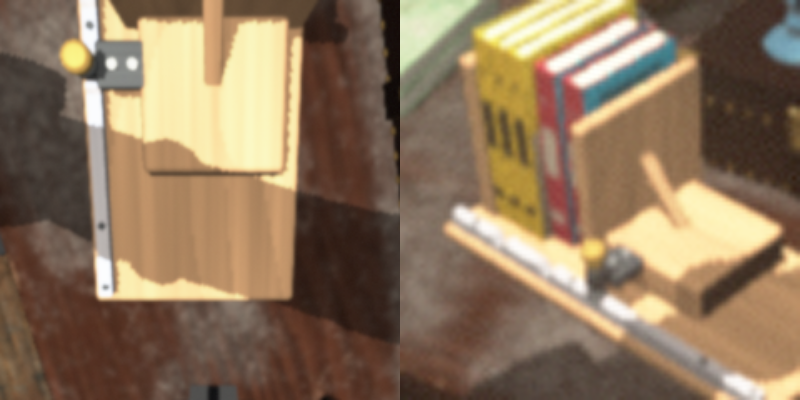

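The wrist view shows the sled edge at row 172, against 171 predicted for the notch position (travel 80 mm). The knob has sunk in the side view, at about (594,243), and all the books stand upright. The hand is clear, so I'll hand in.

```bash
python3 -c "
from h import *
print(arm.finish_job())"
```

```text
the job is handed in; nothing more can be done
None
```

I pushed the sliding end into the first notch and handed the job in. In the last pictures the pin looked dropped in, all five books stood upright and the hand was clear; the hand-in gave no verdict.

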